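# Pull the red knob off the hotplate

## Robot

A 7-joint arm with a two-finger parallel gripper is mounted at the origin on the work surface; the furniture and walls round the work are solid. World frame = base frame: x ahead of the robot, y to its left, z up, the work surface at z = 0. Lengths are in m, angles in rad, forces in N, time in s.
With the tool pointing down it reaches from about 0.425 to 1.025 m from the base axis. Payload 9.4 kg.
Tool frame: the origin (TCP) lies at the very end of the fingers, on their centre line; the grasp point (between the pads) lies 19 mm behind it (ctrl.grasp_offset is the z of the grasp point in the tool frame, in m); z points along the fingers, y is the line along which they close (so a half turn about z gives the same grasp; the last joint's range is limited). The gripper opens to 93 mm and grips with 3 to 60 N. Pads are 15 mm wide; open, the fingers measure 128 mm over their backs; the gripper's body (75 mm by 188 mm) begins 65 mm behind the grasp point.
Start: joints at [1.107, 0.599, -0.003, 1.599, 0.002, 0.943, -0.08], TCP at [0.273, -0.671, 0.219] pointing down, gripper open.
Joint ranges: [-2.57, 2.57], [-0.35, 1.97], [-1.29, 1.29], [0.11, 2.56], [-1.05, 4.19], [0.11, 1.86], [-2.63, 2.63]. Speed limits (rad/s): [2.22, 2.22, 3.01, 3.01, 3.14, 3.14, 3.14].

## Interface

Orientations are given as a unit quaternion [x, y, z, w].
In Python, from cell import ctrl gives the robot as it stands. The module is installed in compiled form; this text tells all that it offers.
- The arm moves only by the tool apply_moves, never from a script. Its argument "series" is a list that holds one entry, the list of rows, each a list of 4 numbers: the shift along the tool's x, y, z in mm, then the turn about the tool's z in rad. A call has 1 to 20 rows; each row shifts and turns the commanded pose from where the row before left it, along the tool's axes as they then stand; what a row does not reach is not made up. A row lasts 1/10 s, in which the tool goes at most 50 mm and 8.59 degrees, less where a joint would pass 70% of its speed; a pose out of reach is approached as far as the arm can. A call is refused whole if a number of a shift passes 50 or a number of a turn 0.15, either way. A call with a gripper value outside its range is refused whole. "fingers" is the finger opening in mm, from 0 to 93, set as the call begins (left out, the last holds). The fingers move at their own pace and stop on an object; the grip force is fixed at half the most. Time passes only in rows, so rows that do not move let the fingers close. It gives the time, the measured TCP pose, the force, the opening and the grip force at its end, in the units of the state.
- ctrl.state(): the state, without advancing time (a new reading comes with each control period).
- ctrl.get_image(name): name is "side" or "top"; returns the picture (384x512x3 uint8, red, green, blue); there is no depth.
- ctrl.calibration(name): a dict with "K" (3x3 intrinsics, pixels), "rvec" (rotation vector, rad) and "tvec" (3), from world to camera coordinates, as OpenCV has them. Camera axes: x right, y down, z forward; pixel columns grow to the right and rows downward; lengths in m; the calibration is good to about 2 mm. A picture is of the moment at which its call begins. calibration takes no time and is no camera call.
- ctrl.hand_in(): hands the job in; it is judged then, once.
The state is a dict: "time": time; "joint_positions": joint angles; "dq": joint speeds; "tau": joint torques, N m; "tcp_pos": TCP position; "tool_rot": TCP orientation; "contact_force": force on the tool from outside, world axes, zero at the start; "torque": the same for the moment, N m; "gripper_width": finger opening in m; "gripper_force": force on a finger pad.
Only numpy, scipy, OpenCV 4.12 (cv2) and the standard library are available. Lean on these libraries where they do the work, as an engineer would, in place of code of your own. Each camera call takes 0.05 s, during which the arm holds its last target. There are 200 camera calls.

## Task

The red control knob of the small two-ring hotplate has to come off for cleaning. Take the knob puller by its blue handle, slide its fork under the red knob and pull straight up until the knob pops off, then stand the puller on the green mat with the knob still lying on its fork and let go. Keep the fingers off the red knob, and leave the black knob in place.

Things in the scene. Friction and masses are not known exactly. Their poses are not given: they have to be found in the camera images.
- puller: Loose steel knob puller (sizes mm), upright, C-shaped from the side. Origin: underside, mid slot, on the handle axis; x along the tines to their open end, z up. Fork 5 thick, 50 wide, x -44 to +23; slot 28 wide, open in front, closed at x -14. Upright strip x -40 to -34, bridge from it at z 52-58. Blue handle on the bridge, 22 x 22 (sides along x, y), z 58-130: grip from above at z 105.
- red_knob: Red cap (sizes mm), 42 across, 22 high plus 7 ridge, on one of two 18 mm posts at the front of a white fixed hotplate (deck 50 above worktop). Origin: centre of its underside, z up, x from the hotplate's front to its rings. 16 gap under it to the deck (2 mm washer there); front edge 43 before its axis; rings 50 behind, 8 high. Catches hold it with 4-12 N for 12 mm of lift, post ends 16 up.
- black_knob: Black knob, same as the red one, on the hotplate's other post, 100 mm beside it along the hotplate's y (left or right of it). Origin: centre of its underside. Its place does not change.
- mat: Green drying mat, fixed, 180 x 180 mm, 6 mm thick, flat on the worktop. Origin: centre of its underside; sides along x and y.

How it is judged:
By the outcome, as a careful person would: the job done as asked, in the order asked, and still so for the second after the job is handed in, with the robot touching nothing.
It also fails if it takes over 58 s, if anything falls off the work surface, if the arm or the gripper's body presses on something with over 40 N, if the wrist force passes 120 N, or if a joint passes its speed limit or range.

## Working session

There is one attempt and no reset: what is moved stays moved. The work goes in short steps, Python scripts to look and compute and a tool call to move; the robot and the scene stay as the last step left them, time stands still between calls to the robot, and variables do not carry over. Pictures are saved under pics/ and viewed, at most 11 in all, crops included, and the job is handed in when it is done.

Besides the shell and the picture viewer there is one more tool, called after "Call:" as a command line: name --argument value ..., lists and objects as JSON in quotes. apply_moves: Moves the arm, as the interface text tells. Its arguments: {"type":"object","properties":{"series":{"type":"array","items":{"type":"array","items":{"type":"array","items":{"type":"number"}}}},"fingers":{"type":"number"}},"required":["series"]}

```bash
mkdir -p pics
python3 - <<'E'
from cell import ctrl
import cv2
for n in("top","side"):
    cv2.imwrite(f"pics/{n}0.png",ctrl.get_image(n)[:,:,::-1])
    c=ctrl.calibration(n);print(n,c)
s=ctrl.state();print(s['time'],s['tcp_pos'],s['tool_rot'],ctrl.grasp_offset,s['gripper_width'])
E
```

```text
top {'K': array([[411.20935987,   0.        , 245.73577654],
       [  0.        , 411.20935987, 197.32581075],
       [  0.        ,   0.        ,   1.        ]]), 'rvec': array([ 2.18797157, -2.18591846,  0.03558229]), 'tvec': array([0.01475634, 0.48624156, 1.32037564])}
side {'K': array([[496.7157069 ,   0.        , 251.38765886],
       [  0.        , 496.7157069 , 193.56324484],
       [  0.        ,   0.        ,   1.        ]]), 'rvec': array([ 0.61397407, -2.64550447,  1.20958919]), 'tvec': array([0.43271317, 0.18675011, 1.20383462])}
0.1 [ 0.27333225 -0.67105402  0.21786971] [ 9.81347486e-01  1.92241182e-01 -1.83299739e-04 -6.36958770e-04] -0.0188 0.09279948487207725
```

View pics/top0.png

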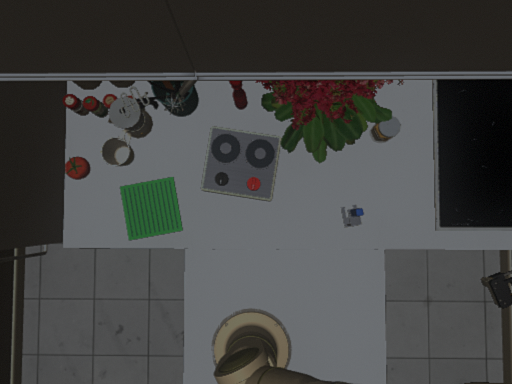

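View pics/side0.png

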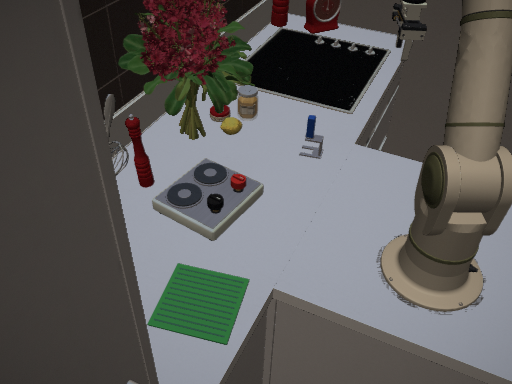

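```bash
cat > h.py <<'E'
import cv2,numpy as np
from cell import ctrl
def cam(n):
    c=ctrl.calibration(n);return c["K"],cv2.Rodrigues(c["rvec"])[0],np.array(c["tvec"])
def ray(n,uv,z):
    K,R,t=cam(n);o=-R.T@t;d=R.T@np.linalg.inv(K)@np.array([*uv,1.]);return o+d*(z-o[2])/d[2]
def proj(n,p):
    K,R,t=cam(n);q=(np.atleast_2d(p)@R.T+t)@K.T;return q[:,:2]/q[:,2:]
def grab(n): return ctrl.get_image(n)[:,:,::-1].copy()
def crop(im,x,y,w,h,k): return cv2.resize(im[y:y+h,x:x+w],None,fx=k,fy=k,interpolation=cv2.INTER_CUBIC)
E
python3 - <<'E'
from h import *
t=cv2.imread("pics/top0.png");s=cv2.imread("pics/side0.png")
a=np.vstack([np.hstack([crop(t,330,195,50,40,8),crop(s,290,105,50,60,8)[:320]]),np.hstack([crop(t,196,120,100,70,4)[:280],crop(s,150,150,120,90,4)[:280,:400]])])
cv2.imwrite("pics/c1.png",a)
E
```

```text
(no output)
```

View pics/c1.png

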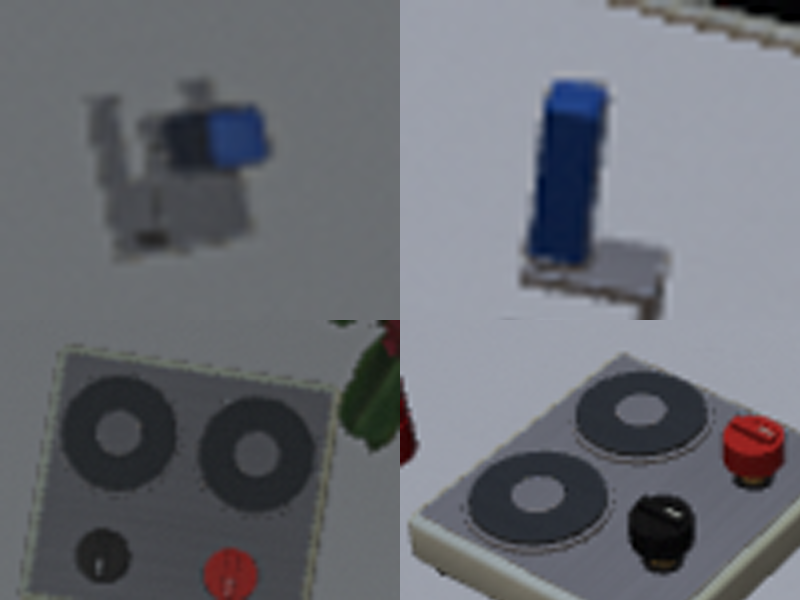

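```bash
cat > fit.py <<'E'
from h import *
from scipy.optimize import least_squares
def mask(im,kind,box):
    h=cv2.cvtColor(im,cv2.COLOR_BGR2HSV);H,S,V=[h[...,i].astype(int) for i in range(3)]
    m={'blue':(H>100)&(H<130)&(S>120),'red':((H<8)|(H>172))&(S>130)&(V>50),'green':(H>45)&(H<80)&(S>120),'black':V<45}[kind]
    o=np.zeros(m.shape,np.uint8);x,y,w,hh=box;o[y:y+hh,x:x+w]=m[y:y+hh,x:x+w]
    n,l,st,c=cv2.connectedComponentsWithStats(o)
    return (l==1+np.argmax(st[1:,4])).astype(np.uint8)
def stats(m):
    ys,xs=np.nonzero(m);return np.array([xs.mean(),ys.mean()]),m.sum(),(xs.min(),xs.max(),ys.min(),ys.max())
def hullc(n,P):
    h=cv2.convexHull(((proj(n,P)+.0)*1).astype(np.float32));M=cv2.moments(h);return np.array([M['m10'],M['m01']])/M['m00'],M['m00']
def locate(P0,z,obs,guess):
    f=lambda q:np.concatenate([hullc(n,P0+[q[0],q[1],z])[0]-obs[n][0] for n in obs])
    r=least_squares(f,guess,diff_step=1e-3);return r.x,r.fun,[(hullc(n,P0+[*r.x,z])[1],obs[n][1]) for n in obs]
def handle(yaw,z0=.058):
    c,s=np.cos(yaw),np.sin(yaw)
    return np.array([[c*a-s*b,s*a+c*b,z] for a in(-.011,.011) for b in(-.011,.011) for z in(z0,.130)])
a=np.linspace(0,6.28,40)
knob=np.array([[.021*np.cos(t),.021*np.sin(t),z] for t in a for z in(0,.022)]+[[.019*c,.004*d,.029] for c in(-1,1) for d in(-1,1)])
E
python3 - <<'E'
from fit import *
t=cv2.imread("pics/top0.png");s=cv2.imread("pics/side0.png")
ob={'top':stats(mask(t,'blue',(330,195,50,40))),'side':stats(mask(s,'blue',(290,105,50,60)))}
g=ray('side',ob['side'][0],.094)[:2]
for n in(['top','side'],['top'],['side']):print('puller',locate(handle(0.1),0,{k:ob[k] for k in n},g))
for k in('red','black'):
    bt=(240,172,30,22) if k=='red' else (212,170,20,18)
    bs=(225,168,30,30) if k=='red' else (203,190,24,20)
    ob={'top':stats(mask(t,k,bt)),'side':stats(mask(s,k,bs))}
    for n in(['top','side'],['top'],['side']):print(k,locate(knob,.066,{q:ob[q] for q in n},ray('top',ob['top'][0],.08)[:2]))
m=mask(t,'green',(100,160,100,100));c=cv2.findContours(m,0,2)[0][0].reshape(-1,2)
w=np.array([ray('top',p,.006)[:2] for p in c],np.float32);print('mat top',cv2.minAreaRect(w))
m=mask(s,'green',(130,250,130,100));c=cv2.findContours(m,0,2)[0][0].reshape(-1,2)
w=np.array([ray('side',p,.006)[:2] for p in c],np.float32);print('mat side',cv2.minAreaRect(w))
# tine points, z=.005 top
for p in[(88,97),(117,97),(110,262),(180,82),(212,82),(255,232)]:print('tine',p,ray('top',(330+p[0]/8-.5,195+p[1]/8-.5),.005)[:2])
# ring centres, deck corners
r=[ray('top',(196+p[0]/4-.4,120+(p[1]-320)/4-.4),.058)[:2] for p in[(118,433),(256,454)]];print('rings',r)
c=[ray('top',(196+p[0]/4-.4,120+(p[1]-320)/4-.4),.05)[:2] for p in[(62,348),(335,388)]];print('corners',c)
E
```

```text
puller (array([ 0.43949045, -0.32634538]), array([-0.38582969, -0.29678405,  0.45266045, -0.46722725]), [(99.38036792748608, np.uint64(44)), (202.492957541137, np.uint64(151))])
puller (array([ 0.43859647, -0.3274938 ]), array([-4.53123556e-06,  3.67219610e-06]), [(99.68397340248339, np.uint64(44))])
puller (array([ 0.43981219, -0.32331048]), array([-1.81674454e-06,  1.38860128e-06]), [(203.0202661951771, np.uint64(151))])
red (array([ 0.52602693, -0.00899548]), array([ 0.05058901,  0.09648279, -0.09379878,  0.00237007]), [(152.59154323325492, np.uint64(133)), (228.31449636199977, np.uint64(197))])
red (array([ 0.52632579, -0.00883947]), array([2.23192473e-07, 1.22593349e-07]), [(152.60739845223725, np.uint64(133))])
red (array([ 0.52580855, -0.00911761]), array([-3.24908171e-07,  1.32788108e-06]), [(228.30632377706934, np.uint64(197))])
black (array([0.5417795 , 0.08977266]), array([-0.17695312,  0.02661043,  0.04546759, -0.20636368]), [(155.4260965436697, np.uint64(125)), (254.64876850193832, np.uint64(211))])
black (array([0.54186152, 0.08922528]), array([-3.40280309e-07, -1.04903847e-07]), [(155.40564728027675, np.uint64(125))])
black (array([0.5415047 , 0.09051075]), array([-2.32520435e-06, -3.45745036e-07]), [(254.91187327960506, np.uint64(211))])
mat top ((0.45148396492004395, 0.3254798352718353), (0.17613807320594788, 0.1758333444595337), 10.620677947998047)
mat side ((0.45069068670272827, 0.3280308246612549), (0.17669355869293213, 0.1792381852865219), 10.64293098449707)
tine (88, 97) [ 0.45656466 -0.2919823 ]
tine (117, 97) [ 0.45657508 -0.30368635]
tine (110, 262) [ 0.38987053 -0.30015743]
tine (180, 82) [ 0.46267592 -0.32917027]
tine (212, 82) [ 0.46268634 -0.34207485]
tine (255, 232) [ 0.40206821 -0.35863419]
rings [array([0.64005386, 0.07966701]), array([ 0.62323152, -0.0290356 ])]
corners [array([0.70963438, 0.12508759]), array([ 0.67705038, -0.09173282])]
```

Top and side agree: puller at about (0.439, -0.3235) with yaw ≈ 0.13, red knob at (0.526, -0.009), hotplate yaw ≈ -0.153, mat centre at (0.451, 0.327) with yaw ≈ 0.185. Sizes match the given ones. Moving above the puller.

Call:
apply_moves --series '[[[0, 0, 0, 0.1285], [0, 0, 0, 0.1285], [17.4, -26.9, 0, 0], [17.4, -26.9, 0, 0], [17.4, -26.9, 0, 0], [17.4, -26.9, 0, 0], [17.4, -26.9, 0, 0], [17.4, -26.9, 0, 0], [17.4, -26.9, 0, 0], [17.4, -26.9, 0, 0], [17.4, -26.9, 0, 0], [17.4, -26.9, 0, 0], [17.4, -26.9, 0, 0], [17.4, -26.9, 0, 0], [0, 0, 0, 0], [0, 0, 0, 0]]]' --fingers 93

```text
time: 1.7
tcp_pos: [0.4389, -0.3238, 0.2185]
tool_rot: [0.998, 0.066, -0.0, -0.0]
contact_force: [-0.4, -0.4, 0.1]
gripper_width: 0.0931
gripper_force: 0.0
```

```bash
cat >> h.py <<'E'
def go(p,yaw):
    s=ctrl.state();q=s['tool_rot'];th=2*np.arctan2(q[1],q[0]);d=np.array(p)-s['tcp_pos']
    c,n=np.cos(yaw),np.sin(yaw)
    print('t',s['time'],'tcp',np.round(s['tcp_pos'],4),'yaw',round(th,4),'q',np.round(q,4),'F',np.round(s['contact_force'],1),'w',s['gripper_width'],s['gripper_force'])
    print('turn',round(th-yaw,4),'then xyz mm',np.round(1e3*np.array([c*d[0]+n*d[1],n*d[0]-c*d[1],-d[2]]),1))
E
python3 - <<'E'
from h import *
go([.439,-.3235,.086],.13)
t=grab('top');s=grab('side')
cv2.imwrite("pics/c2.png",np.hstack([crop(t,320,180,70,60,5),crop(s,270,70,80,100,5)[100:400]]))
E
```

```text
t 1.7 tcp [ 0.4389 -0.3238  0.2185] yaw 0.1316 q [ 9.978e-01  6.580e-02 -2.000e-04 -0.000e+00] F [-0.4 -0.4  0.1] w 0.09312287924866647 0.0
turn 0.0016 then xyz mm [ 1.000e-01 -3.000e-01  1.325e+02]
```

View pics/c2.png

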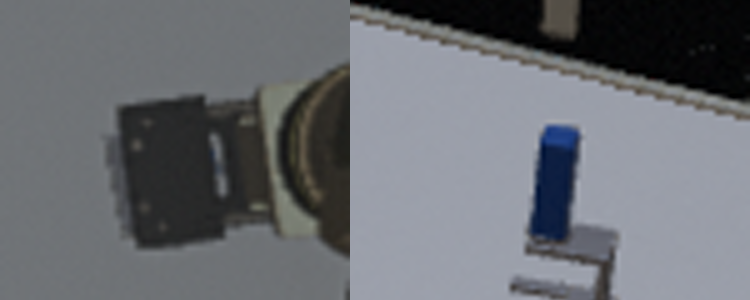

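The top view shows the gripper above the puller, with a bit of blue at crop pixel (218,160). The side view shows the handle upright and the fork open to the left, which is +x. Descending and gripping.

Call:
apply_moves --series '[[[0, 0, 22, 0], [0, 0, 22, 0], [0, 0, 22, 0], [0, 0, 22, 0], [0, 0, 22, 0], [0, 0, 22, 0], [0, 0, 0, 0], [0, 0, 0, 0]]]'

```text
time: 2.6
tcp_pos: [0.4381, -0.3252, 0.0866]
tool_rot: [0.998, 0.064, -0.0, -0.0]
contact_force: [-1.2, 0.9, 0.3]
gripper_width: 0.0929
gripper_force: 0.0
```

Run:
```python
from h import *
go([.439,-.3235,.086],.13)
s=grab('side');t=grab('top')
cv2.imwrite("pics/c3.png",np.hstack([crop(t,320,180,70,60,5),crop(s,270,70,80,100,5)[100:400]]))
```

```text
t 2.6 tcp [ 0.4381 -0.3252  0.0866] yaw 0.1282 q [ 9.979e-01  6.410e-02 -5.000e-04 -1.000e-04] F [-1.2  0.9  0.3] w 0.09286158582359294 0.0
turn -0.0018 then xyz mm [ 1.1 -1.6  0.6]
```

View pics/c3.png

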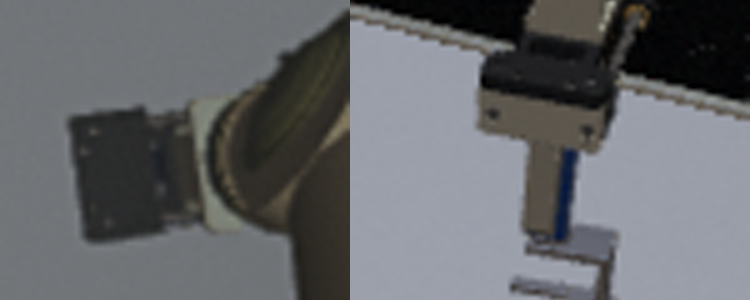

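The finger straddles the handle at crop pixel (545,190), and its tip is above the bridge. Correcting 1 mm, then closing.

Call:
apply_moves --series '[[[1, -1.5, 0, 0], [0, 0, 0, 0], [0, 0, 0, 0], [0, 0, 0, 0], [0, 0, 0, 0], [0, 0, 0, 0], [0, 0, 0, 0], [0, 0, 0, 0], [0, 0, 0, 0], [0, 0, 0, 0], [0, 0, 0, 0], [0, 0, 0, 0]]]' --fingers 0

```text
time: 3.9
tcp_pos: [0.4394, -0.3227, 0.0865]
tool_rot: [0.998, 0.065, -0.0, -0.0]
contact_force: [-0.4, 0.1, -1.7]
gripper_width: 0.0219
gripper_force: 30.0
```

Run:
```python
from h import *
go([.439,-.3235,.21],.13)
s=grab('side')
K,R,t=cam('side');print(-R.T@t)
cv2.imwrite("pics/c4.png",crop(s,280,90,60,80,7))
```

```text
t 3.9 tcp [ 0.4394 -0.3227  0.0865] yaw 0.1297 q [ 9.979e-01  6.480e-02 -1.000e-04 -1.000e-04] F [-0.4  0.1 -1.7] w 0.02187935113657961 29.990229606628418
turn -0.0003 then xyz mm [  -0.5    0.7 -123.5]
[0.0647279  0.90167961 0.92418519]
```

View pics/c4.png

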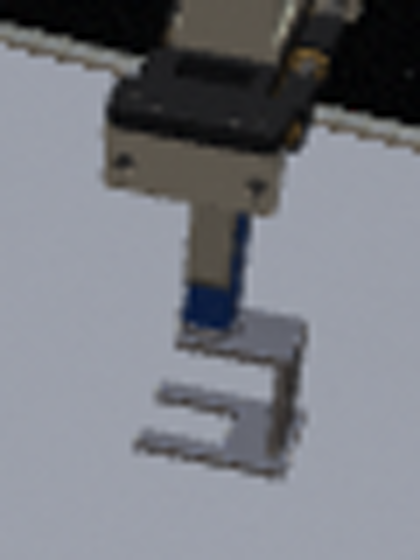

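Grip is 21.9 mm at 30 N, so the handle is square in the pads. The fork is flat on the worktop, open end to the left at crop (140,440). Lifting.

Call:
apply_moves --series '[[[0, 0, -5, 0], [0, 0, -15, 0], [0, 0, -20, 0], [0, 0, -20, 0], [0, 0, -10, 0], [0, 0, 0, 0.05], [0, 0, 0, 0.07], [0, 0, 0, 0.08], [0, 0, 0, 0.0827], [0, 0, 0, 0], [0, 0, 0, 0], [0, 0, 0, 0]]]'

```text
time: 5.15
tcp_pos: [0.4395, -0.3226, 0.1565]
tool_rot: [0.997, -0.075, -0.0, -0.0]
contact_force: [1.3, -0.9, -1.1]
gripper_width: 0.0214
gripper_force: 30.0
```

Run:
```python
from h import *
go([.447,.0032,.153],-.153)
```

```text
t 5.15 tcp [ 0.4395 -0.3226  0.1565] yaw -0.1509 q [ 9.972e-01 -7.540e-02 -1.000e-04 -0.000e+00] F [ 1.3 -0.9 -1.1] w 0.021419234357358655 29.990343153476715
turn 0.0021 then xyz mm [ -42.2 -323.2    3.5]
```

Call:
apply_moves --series '[[[-2, -10, 0, 0.002], [-3, -20, 0, 0], [-3, -23, 0, 0], [-3, -25, 0, 0], [-3, -25, 0, 0], [-3, -25, 0, 0], [-3, -25, 0, 0], [-3, -25, 0, 0], [-3, -25, 0, 0], [-3, -25, 0, 0], [-3, -25, 0, 0], [-3, -25, 0, 0], [-3, -20, 0, 0], [-3, -15, 0, 0], [-1, -10, 0, 0], [0, 0, 0, 0], [0, 0, 0, 0], [0, 0, 0, 0]]]'

```text
time: 6.95
tcp_pos: [0.4478, 0.0021, 0.1566]
tool_rot: [0.997, -0.078, -0.0, 0.0]
contact_force: [0.0, 0.6, -1.0]
gripper_width: 0.0217
gripper_force: 30.0
```

Run:
```python
from h import *
go([.447,.0032,.143],-.153)
s=grab('side');t=grab('top')
cv2.imwrite("pics/s5.png",s)
cv2.imwrite("pics/c5.png",np.hstack([crop(t,225,150,70,85,6)[:500,:400],crop(s,200,120,100,110,5)[:500,:400]]))
```

```text
t 6.95 tcp [0.4478 0.0021 0.1566] yaw -0.1559 q [ 9.97e-01 -7.79e-02 -0.00e+00  1.00e-04] F [ 0.   0.6 -1. ] w 0.021699620002816805 29.990272521972656
turn -0.0029 then xyz mm [-0.9 -1.  13.6]
```

View pics/c5.png

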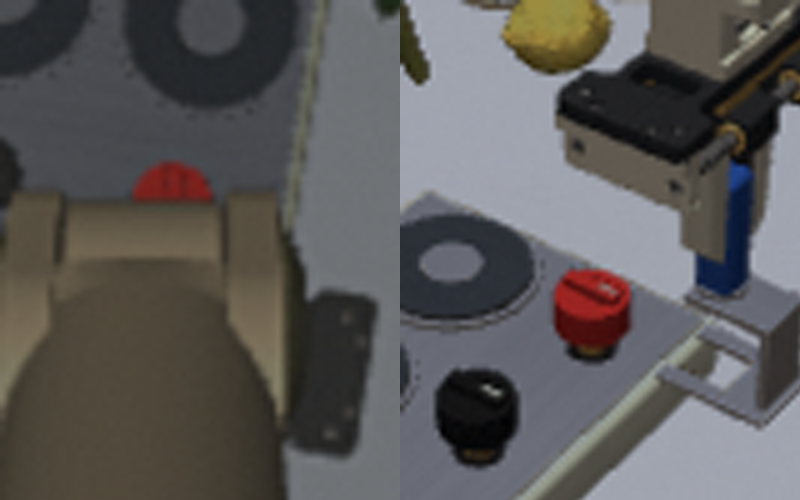

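Side crop: near tine tip at (660,372), rear fork corner at (762,425), bridge corners at (685,298) and (768,333), red knob still on its post. Comparing these with the model pose.

Run:
```python
from fit import *
s=ctrl.state();o=np.array(s['tcp_pos']);y=-.1559
px=np.array([[660,372],[762,425],[685,299],[768,333]]);px=np.c_[200+(px[:,0]-400)/5,120+px[:,1]/5]-.4
M=np.array([[.023,.025,.0025],[-.044,.025,.0],[.011,.011,.052],[-.040,.011,.055]])
def W(q): 
    c,n=np.cos(y),np.sin(y);p=q[3]
    m=M-[0,0,.105];m=np.c_[np.cos(p)*m[:,0]+np.sin(p)*m[:,2],m[:,1],-np.sin(p)*m[:,0]+np.cos(p)*m[:,2]]+[0,0,.105]
    return np.c_[c*m[:,0]-n*m[:,1],n*m[:,0]+c*m[:,1],m[:,2]]+o-[0,0,.0865]+np.r_[q[:2],q[2]]
print(px);print(proj('side',W([0,0,0,0])))
print(proj('side',W([.005,0,0,0]))-proj('side',W([0,0,0,0])))
print(proj('side',W([0,0,0,0.05]))-proj('side',W([0,0,0,0])))
```

```text
[[251.6 194. ]
 [272.  204.6]
 [256.6 179.4]
 [273.2 186.2]]
[[250.01113793 195.46105824]
 [271.63596238 206.35699571]
 [257.34094604 179.68992442]
 [274.31216874 186.38149076]]
[[-1.73083865 -0.57268847]
 [-1.79396778 -0.59824959]
 [-1.77944371 -0.56599559]
 [-1.83455655 -0.58517494]]
[[ 1.62555131  1.06163677]
 [ 1.76018463  0.13170097]
 [ 0.86380261  0.53783183]
 [ 0.86879118 -0.26019445]]
```

Model and image agree within about 2 mm and the tilt is negligible. Lowering, then sliding in partway.

Call:
apply_moves --series '[[[0, -1, 6, -0.003], [0, 0, 7, 0], [0, 0, 0, 0], [8, 0, 0, 0], [8, 0, 0, 0], [8, 0, 0, 0], [8, 0, 0, 0], [8, 0, 0, 0], [5, 0, 0, 0], [0, 0, 0, 0], [0, 0, 0, 0]]]'

```text
time: 8.15
tcp_pos: [0.4922, -0.0029, 0.1435]
tool_rot: [0.997, -0.076, -0.0, 0.0]
contact_force: [-0.1, 0.0, -1.5]
gripper_width: 0.0218
gripper_force: 30.0
```

Run:
```python
from h import *
go([.526,-.009,.143],-.153)
s=grab('side')
cv2.imwrite("pics/c6.png",crop(s,200,130,80,75,8))
```

```text
t 8.15 tcp [ 0.4922 -0.0029  0.1435] yaw -0.1519 q [ 9.971e-01 -7.590e-02 -2.000e-04  0.000e+00] F [-0.1  0.  -1.5] w 0.0217504548088308 29.990500509738922
turn 0.0011 then xyz mm [34.3  0.8  0.5]
```

View pics/c6.png

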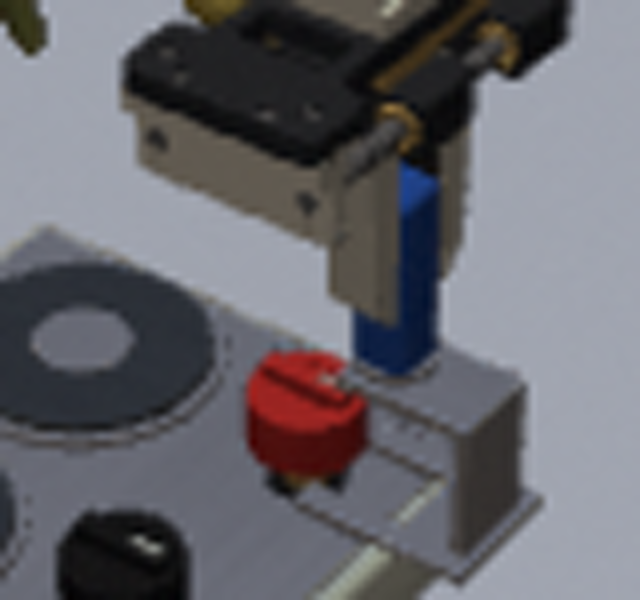

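The near tine tip is at crop (295,500), between the deck and the underside of the knob, and there is no contact force. Sliding the rest of the way.

Call:
apply_moves --series '[[[6, 0.4, 0, 0], [6, 0.4, 0, 0], [6, 0, 0, 0], [6, 0, 0, 0], [5, 0, 0, 0], [5, 0, 0, 0], [0, 0, 0, 0], [0, 0, 0, 0]]]'

```text
time: 9.0
tcp_pos: [0.5258, -0.0089, 0.1435]
tool_rot: [0.997, -0.076, -0.0, 0.0]
contact_force: [-0.8, -0.1, -1.5]
gripper_width: 0.0218
gripper_force: 30.0
```

Run:
```python
from h import *
go([.526,-.009,.143],-.153)
s=grab('side')
cv2.imwrite("pics/c7.png",crop(s,200,130,80,75,8))
```

```text
t 9.0 tcp [ 0.5258 -0.0089  0.1435] yaw -0.152 q [ 9.971e-01 -7.590e-02 -2.000e-04  0.000e+00] F [-0.8 -0.1 -1.5] w 0.021793675876603292 29.990278780460358
turn 0.001 then xyz mm [0.2 0.1 0.5]
```

View pics/c7.png

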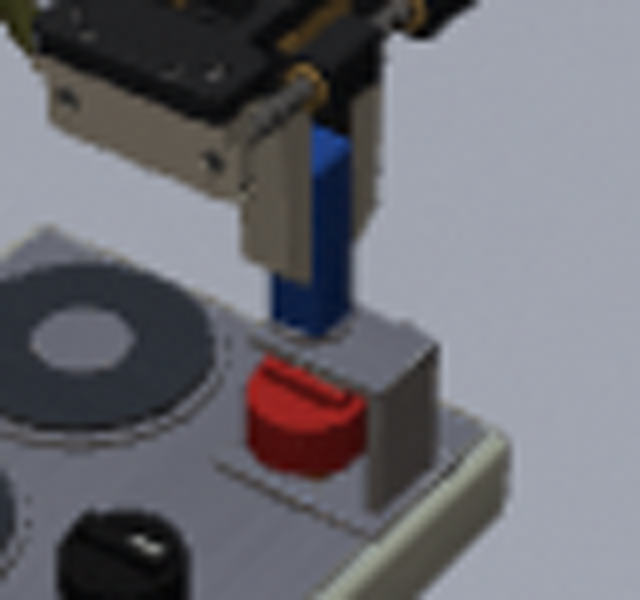

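The red knob is centred over the fork, under the bridge, at crop (305,420), with no side force. Pulling up slowly.

Call:
apply_moves --series '[[[0, 0, -2, 0], [0, 0, -2, 0], [0, 0, -1, 0], [0, 0, -1, 0], [0, 0, -1, 0], [0, 0, -1, 0], [0, 0, -1, 0], [0, 0, -1, 0], [0, 0, -1, 0], [0, 0, 0, 0]]]'

```text
time: 10.05
tcp_pos: [0.5263, -0.0088, 0.1549]
tool_rot: [0.997, -0.076, 0.0, -0.0]
contact_force: [-1.5, 0.0, -2.1]
gripper_width: 0.0219
gripper_force: 30.0
```

Call:
apply_moves --series '[[[0, 0, -1, 0], [0, 0, -1, 0], [0, 0, -1, 0], [0, 0, -1, 0], [0, 0, -1, 0], [0, 0, -1, 0], [0, 0, -1, 0], [0, 0, -1, 0], [0, 0, -1, 0], [0, 0, -1, 0], [0, 0, -1, 0], [0, 0, -1, 0], [0, 0, -1, 0], [0, 0, -1, 0], [0, 0, -1, 0], [0, 0, -1, 0], [0, 0, 0, 0]]]'

```text
time: 11.75
tcp_pos: [0.526, -0.0089, 0.1707]
tool_rot: [0.997, -0.076, 0.0, -0.0]
contact_force: [-0.1, 0.3, -1.5]
gripper_width: 0.0218
gripper_force: 30.0
```

Run:
```python
from fit import *
go([.526,-.009,.2],-.153)
s=grab('side');cv2.imwrite("pics/s8.png",s)
m=mask(s,'red',(215,110,50,90));ob={'side':stats(m)};print(ob)
for z in(.066,.08,.085,.09,.1):print(z,hullc('side',knob+[.526,-.009,z]))
```

```text
t 11.75 tcp [ 0.526  -0.0089  0.1707] yaw -0.1519 q [ 9.971e-01 -7.590e-02  1.000e-04 -0.000e+00] F [-0.1  0.3 -1.5] w 0.02181871911336909 29.990179538726807
turn 0.0011 then xyz mm [ -0.    0.1 -29.3]
{'side': (array([237.7027027 , 175.07027027]), np.uint64(185), (np.int64(231), np.int64(245), np.int64(167), np.int64(182)))}
0.066 (array([237.77385136, 181.23275484]), 228.3162131338613)
0.08 (array([237.76878278, 177.16194014]), 231.13389828940853)
0.085 (array([237.76694721, 175.69424306]), 232.15247719513718)
0.09 (array([237.76509326, 174.21917149]), 233.17772467411123)
0.1 (array([237.76134202, 171.24668893]), 235.24847439292353)
```

The knob has risen with the fork: underside about 87 mm, post end 82 mm. Lifting clear.

Call:
apply_moves --series '[[[0, 0, -2, 0], [0, 0, -3, 0], [0, 0, -4, 0], [0, 0, -4, 0], [0, 0, -4, 0], [0, 0, -4, 0], [0, 0, -4, 0], [0, 0, -4, 0], [0, 0, -3, 0], [0, 0, -2, 0], [0, 0, 0, 0]]]'

```text
time: 12.9
tcp_pos: [0.5261, -0.0088, 0.2049]
tool_rot: [0.997, -0.076, 0.0, -0.0]
contact_force: [0.2, -0.2, -2.1]
gripper_width: 0.0216
gripper_force: 30.0
```

Run:
```python
from fit import *
go([.458,.329,.2],.185)
s=grab('side');cv2.imwrite("pics/s9.png",s)
m=mask(s,'red',(215,90,50,100));print(stats(m))
for z in(.066,.11,.12,.13):print(z,hullc('side',knob+[.526,-.009,z]))
cv2.imwrite("pics/c9.png",crop(s,200,110,80,90,6))
```

```text
t 12.9 tcp [ 0.5261 -0.0088  0.2049] yaw -0.1519 q [ 9.971e-01 -7.590e-02  2.000e-04 -0.000e+00] F [ 0.2 -0.2 -2.1] w 0.021610864673347552 29.990215301513672
turn -0.3369 then xyz mm [  -4.8 -344.6    4.9]
(array([237.78461538, 164.75384615]), np.uint64(195), (np.int64(231), np.int64(245), np.int64(157), np.int64(172)))
0.066 (array([237.77385136, 181.23275484]), 228.3162131338613)
0.11 (array([237.75752666, 168.24404916]), 237.34620505361818)
0.12 (array([237.75364794, 165.21078738]), 239.4716149539454)
0.13 (array([237.7497045 , 162.14642987]), 241.62525724770967)
```

View pics/c9.png

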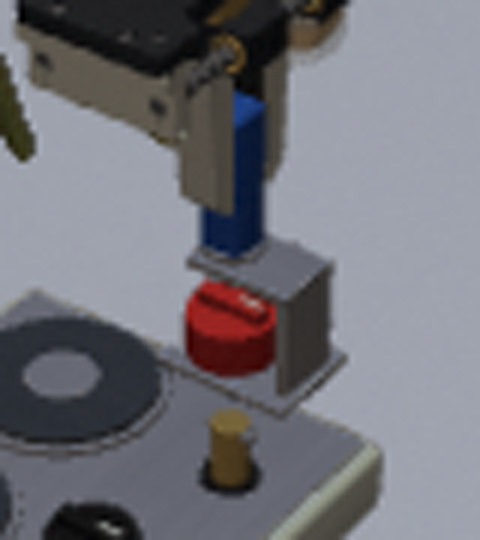

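The knob is seated on the fork at crop (230,330), the post is bare at (230,450), and the black knob is untouched. Carrying it smoothly to the mat.

Call:
apply_moves --series '[[[-1.4, -4, 0, 0], [-2.9, -8, 0, 0], [-4.3, -12, 0, 0], [-5.7, -16, 0, 0], [-7.1, -20, 0, 0], [-8.6, -24, 0, 0], [-8.6, -24, 0, 0], [-8.6, -24, 0, 0], [-8.6, -24, 0, 0], [-8.6, -24, 0, 0], [-8.6, -24, 0, 0], [-8.6, -24, 0, 0], [-8.6, -24, 0, 0], [-7.1, -20, 0, 0], [-5.7, -16, 0, 0], [-4.3, -12, 0, 0], [-2.9, -8, 0, 0], [-2.9, -8, 0, 0], [-1.4, -4, 0, 0], [0, 0, 0, 0]]]'

```text
time: 14.95
tcp_pos: [0.4612, 0.325, 0.2046]
tool_rot: [0.997, -0.076, -0.0, -0.0]
contact_force: [-0.0, -0.4, -1.1]
gripper_width: 0.0217
gripper_force: 30.0
```

Run:
```python
from fit import *
go([.4616,.3255,.0925],-.152)
```

```text
t 14.95 tcp [0.4612 0.325  0.2046] yaw -0.1518 q [ 0.9971 -0.0758 -0.     -0.    ] F [-0.  -0.4 -1.1] w 0.021704503055299435 29.990150034427643
turn 0.0002 then xyz mm [  0.3  -0.6 112.1]
```

Descending to about 4 mm above the mat, then feeling for contact.

Call:
apply_moves --series '[[[0, 0, 3, 0], [0, 0, 6, 0], [0, 0, 9, 0], [0, 0, 12, 0], [0, 0, 12, 0], [0, 0, 12, 0], [0, 0, 12, 0], [0, 0, 12, 0], [0, 0, 10, 0], [0, 0, 8, 0], [0, 0, 6, 0], [0, 0, 4, 0], [0, 0, 2, 0], [0, 0, 0, 0], [0, 0, 0, 0]]]'

```text
time: 16.45
tcp_pos: [0.4613, 0.3249, 0.0969]
tool_rot: [0.997, -0.076, 0.0, -0.0]
contact_force: [0.2, 0.0, -2.1]
gripper_width: 0.0218
gripper_force: 30.0
```

Call:
apply_moves --series '[[[0, 0, 1, 0], [0, 0, 1, 0], [0, 0, 1, 0], [0, 0, 0, 0], [0, 0, 0, 0]]]'

```text
time: 16.95
tcp_pos: [0.4612, 0.3248, 0.0936]
tool_rot: [0.997, -0.076, -0.0, 0.0]
contact_force: [-0.2, 0.3, -1.7]
gripper_width: 0.0219
gripper_force: 30.0
```

Call:
apply_moves --series '[[[0, 0, 0.5, 0], [0, 0, 0.5, 0], [0, 0, 0.5, 0], [0, 0, 0, 0]]]'

```text
time: 17.35
tcp_pos: [0.4613, 0.3248, 0.0924]
tool_rot: [0.997, -0.076, 0.0, -0.0]
contact_force: [-0.6, -0.0, 3.5]
gripper_width: 0.0217
gripper_force: 30.0
```

The puller is standing on the mat (force changed by +5 N). Releasing.

Call:
apply_moves --series '[[[0, 0, 0, 0], [0, 0, 0, 0], [0, 0, 0, 0], [0, 0, 0, 0], [0, 0, 0, 0], [0, 0, 0, 0], [0, 0, 0, 0], [0, 0, 0, 0]]]' --fingers 80

```text
time: 18.15
tcp_pos: [0.4612, 0.3248, 0.0921]
tool_rot: [0.997, -0.076, -0.0, -0.0]
contact_force: [-0.4, -0.1, 0.9]
gripper_width: 0.0787
gripper_force: 0.0
```

Call:
apply_moves --series '[[[0, 0, -3, 0], [0, 0, -8, 0], [0, 0, -15, 0], [0, 0, -20, 0], [0, 0, -25, 0], [0, 0, -25, 0], [0, 0, -25, 0], [0, 0, -15, 0], [0, 0, 0, 0], [0, 0, 0, 0], [0, 0, 0, 0]]]'

```text
time: 19.25
tcp_pos: [0.4607, 0.3245, 0.2273]
tool_rot: [0.997, -0.076, -0.001, 0.001]
contact_force: [1.7, -0.2, -0.4]
gripper_width: 0.0798
gripper_force: 0.0
```

Run:
```python
from h import *
go([.4616,.3255,.0925],-.152)
s=grab('side');cv2.imwrite("pics/c10.png",crop(s,130,150,140,190,3))
```

```text
t 19.25 tcp [0.4607 0.3245 0.2273] yaw -0.1518 q [ 9.971e-01 -7.580e-02 -5.000e-04  5.000e-04] F [ 1.7 -0.2 -0.4] w 0.0798321599838654 0.0
turn 0.0002 then xyz mm [  0.8  -1.2 134.8]
```

View pics/c10.png

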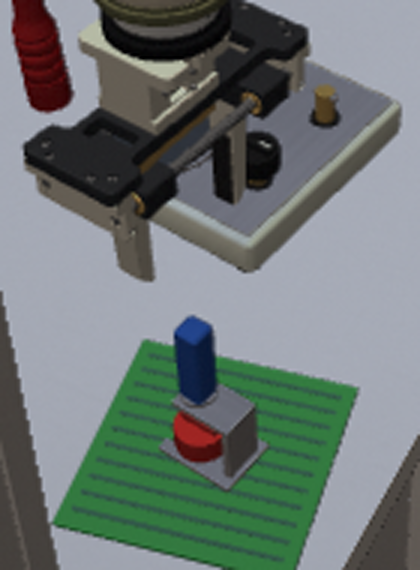

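The puller stands upright on the mat with the red knob on its fork at crop (197,437). The black knob is still on its post, and the gripper is clear.

```bash
python3 -c "
from cell import ctrl
print(ctrl.hand_in())"
```

```text
the job is handed in; nothing more can be done
None
```

The red knob is off and lying on the fork of the puller, which stands released on the green mat; the black knob is still in place, and I handed the job in at about 19 s of the 58 s allowed.

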